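# Latch the lid of an instrument case

### The job

Shut the grey instrument case with its toggle latch: tip the wire loop over onto the lid and work it forward and down until it drops behind the hooked keeper, without bending the wire, then swing the lever over and press it down flat so that it pulls the lid tight. Finish with a firm push of about 15 N on the flat lever for half a second to bed the gasket, never more than 30 N, and leave the mug, the roll of tape and the stamp beside the case where they stand.

Things in the scene. Friction and masses are not known exactly. Their poses are not given: they have to be found in the camera images.
- case: Grey plastic instrument case, 135 mm deep, 260 mm wide, 150 mm high, standing upright like a briefcase, fixed. Origin on the bench in the parting plane, mid-width. x: horizontal, from the lid half (55 mm deep, near the robot, hinged at its foot) to the body half (80 mm deep, behind); y: along the width; z up. The plain steel toggle latch is mid-width on the top edge; its parts turn about axes along y.
- latch (a point): Middle of the lever's pivot axis: 14 mm behind the parting plane, 9.3 mm above the case's top. Axes as the case's. The lever is 26 mm wide and stays where it is left until it pulls on the loop; then the push needed at its end rises to about 8 N, until dead centre 0.1 to 0.2 rad before flat; there it snaps down on a rigid stop.
- keeper (a point): Seat of the loop's bar in the keeper, a 22 mm wide hook on the lid's top, open to -x; shut, it is 40 mm in front of the lever pivot, level with it. A lip roofs the seat and ends 2.5 mm in front of it; its top, 4 to 9 mm above the seat, slopes down to the front: a bar lying on it, pressed lightly and drawn forward (-x) by 2 to 6 mm, opens the lever a little and drops 8 mm, onto a floor 2.5 mm below the seat.
- bail_bar (a point): Middle of the cross bar of the wire loop (4.4 mm wire, 33 mm wide, 54 mm from its pin to the bar). The loop straddles the lever and turns almost freely on a pin through it, 14 mm from the lever's pivot. It starts leaning back against its stop, behind (+x) the lever and higher than the lever's end; pushed forward past upright it falls onto the keeper. Axes turn with the loop.
- bail_tab (a point): Middle of the top face of the loop's thumb tab, a steel tongue 24 mm wide and 3 mm thick, reaching from 2 to 20 mm beyond the cross bar, bent up 15 degrees. Push the loop here; a finger grips it by friction; more than 20 N bends the wire. Axes turn with the loop; z is the side that looks up when the loop lies on the keeper.
- lever_tip (a point): Middle of the lever's outer face, 52 mm from its pivot axis; the lever ends at 59 mm with a small upturned lip. The outer face lies 6.7 mm off the pivot axis; it looks up when the lever is shut (flat on the case's top, pointing to +x) and towards the lid (-x) when it stands open, pointing up. Axes turn with the lever.
- lever (a joint): Lever angle: 0 flat and shut, grows as it swings up and towards the lid; 1.35 to 1.55 at the start, open stop at 1.85.
- lid (a joint): Lid angle: 0 shut tight; the gasket holds it ajar at about 0.034 (5 mm at the top) until it is latched.
- mug: White mug with a small green pattern, 92x127x95 mm, standing left of the case; origin under its centre.
- tape: Roll of brown tape, 92x90x48 mm, lying right of the case; origin under its centre.
- stamp: Wooden hand stamp, 28x44x80 mm, standing right of the tape; origin under its centre.

How it is judged (in metres and radians):
On the way, in this order (a step that is already met when the one before it is completed fails the run):
1. the loop's cross bar lies down behind the keeper's lip (z of bail_bar in the frame of keeper between -0.008 and 0.001 m and x of bail_bar in the frame of keeper between -0.02 and 0.003 m), for 0.2 s.
2. the lever lies flat, the lid is tight and the fingers press on the lever with more than 8 N (value of joint lever below 0.04 rad and value of joint lid below 0.01 rad and contact force between the fingers and lever above 8 N), for 0.3 s.
At the end, for the whole second after the job is handed in: The lever lies flat (within 0.04 rad) and at rest, the loop's bar is in the keeper (within 6 mm of its seat) and the lid is pulled tight (within 0.01 rad, 1.5 mm at the top) (value of joint lever below 0.04 rad and value of joint lid below 0.01 rad and distance between bail_bar and keeper below 0.006 m and velocity of joint lever between -0.05 and 0.05 rad/s); the robot touches nothing.
It fails at once if the fingers push on the wire loop with more than 20 N (contact force between the fingers and bail above 20 N).
It fails at once if the fingers push on the lever with more than 30 N (contact force between the fingers and lever above 30 N).
It fails at once if the mug, the tape or the stamp is moved by more than 30 mm (distance of any of mug, tape, stamp from where it was at the start of the episode above 0.03 m).
It also fails if it takes over 64 s, if anything falls off the work surface, if the arm or the gripper's body presses on something with over 40 N, if the wrist force passes 120 N, or if a joint passes its speed limit or range.

### The arm

A 6-joint arm with a two-finger parallel gripper is mounted at the origin on a cart in front of the work surface, level with it; the furniture and walls round the work are solid. World frame = base frame: x ahead of the robot, y to its left, z up, the work surface at z = 0. Lengths are in m, angles in degrees, forces in N, time in s.
With the tool pointing down it reaches from about 0.3 to 0.95 m from the base axis. Payload 3.1 kg.
Tool frame: the origin (TCP) lies at the very end of the fingers, on their centre line; the grasp point (between the pads) lies 19 mm behind it; z points along the fingers, y is the line along which they close (so a half turn about z gives the same grasp; the last joint's range is limited). The gripper opens to 85 mm and grips with 20 to 120 N. Pads are 22 mm wide; open, the fingers measure 114 mm over their backs; the gripper's body (76 mm by 85 mm) begins 54 mm behind the grasp point. The pads swing forward as they close: fully open they stand 13 mm farther back than shut.
Start: joints at [71.637, 17.653, 93.61, -0, 68.738, -3.994], TCP at [0.155, 0.605, 0.202] pointing down, gripper open.
Joint ranges: [-175.34, 175.34], [-45.06, 112.39], [2.9, 150.54], [-68.45, 248.45], [3.09, 151.38], [-168.51, 168.51]. Speed limits (degrees/s): [159.86, 159.86, 180, 180, 180, 180].

### API

Orientations are given as a 3x3 rotation matrix whose columns are the frame's x, y, z axes.
In Python, from station import ctrl gives the robot as it stands. Calls block until the motion is done:
- ctrl.goto(position, orientation): joint-space move of the TCP to a pose.
- ctrl.move_linear(position, rate=0.15, rotation=None): straight line of the TCP; rotation=None keeps the orientation; rate is the mean speed in m/s.
- ctrl.move_joints(angles): joint-space move.
- ctrl.gripper_open() and ctrl.clamp(grip_force=None): open the fingers fully, or close them until they stop; grip_force is the grip in N (None keeps the last).
- ctrl.hold(seconds).
- ctrl.ik(position, orientation): joint angles nearest the present ones, or None.
- ctrl.observe(): the state.
- ctrl.grab_frame(name): name is "side" or "top" or "wrist"; returns the picture (400x640x3 uint8, red, green, blue); there is no depth.
- ctrl.camera_model(name): a dict with "K" (3x3 intrinsics, pixels), "R" (3x3) and "t" (3): a world point X has camera coordinates R X + t. Camera axes: x right, y down, z forward; pixel columns grow to the right and rows downward; lengths in m; the calibration is good to about 2 mm. A picture is of the moment at which its call begins: read the wrist's pose just before it. camera_model takes no time and is no camera call; for the wrist camera it gives the pose at the moment of the call.
A pose or a line that the arm cannot do raises ctrl.MotionError and nothing moves.
- ctrl.sign_off(): hands the job in; it is judged then, once.
Trained networks look in the newest picture that a camera, given by its name, has taken for a name from the list of things; names that differ only in an ending like _2 or _b are one class to them, and where a whole thing is asked for, a point or a joint stands for the part that bears it (a point fixed in the world has none). Each returns a list of dicts, best first, with "p" (0 to 1); they miss things now and then, are a little off and sometimes report something else, mostly with a low value. They report only what shows in the picture. A call takes as long as a camera call.
- ctrl.search_frame(camera, name): "rect" ([left, top, width, height] in pixels, round what is visible of it).
The state is a dict: "clock": time; "joints": joint angles; "joint_vel": joint speeds; "joint_efforts": joint torques, N m; "tool_pos": TCP position; "ee_rot": TCP orientation; "force": force on the tool from outside, world axes, zero at the start; "moment": the same for the moment, N m; "opening": finger opening in m; "grip_force": force on a finger pad.
Only numpy, scipy, OpenCV 4.12 (cv2) and the standard library are available. Lean on these libraries where they do the work, as an engineer would, in place of code of your own. Each camera call takes 0.05 s, during which the arm holds its last target. There are 200 camera calls.

## Working session

There is one attempt and no reset: what is moved stays moved. The work goes in short steps, each a Python script; the robot and the scene stay as the last script left them, time stands still between calls to the robot, and variables do not carry over. Pictures are saved under pics/ and viewed, at most 10 in all, crops included, and the job is handed in when it is done.

```bash
ls; mkdir -p pics
python3 - <<'E'
from station import ctrl
import cv2,numpy as np
ims=[]
for c in ("side","top","wrist"):
    im=ctrl.grab_frame(c); ims.append(im)
    m=ctrl.camera_model(c); print(c,np.round(m["K"],1).tolist(),np.round(m["R"],3).tolist(),np.round(m["t"],3).tolist())
    for n in ("case","latch","keeper","bail_bar","bail_tab","lever_tip","mug","tape","stamp"):
        try:
            r=ctrl.search_frame(c,n); print(n,[(np.round(d["rect"]).tolist(),round(d["p"],2)) for d in r[:2]])
        except Exception as e: print(n,repr(e)[:80])
o=np.vstack(ims[:2]); cv2.imwrite("pics/a.png",cv2.resize(o[:,:,::-1],(480*2*400//480,0) if 0 else (480,600)))
cv2.imwrite("pics/side.png",ims[0][:,:,::-1]);cv2.imwrite("pics/top.png",ims[1][:,:,::-1])
s=ctrl.observe();print(s["clock"],s["opening"],s["tool_pos"],s["ee_rot"])
E
```

```text
pics
side [[516.0, 0.0, 324.3], [0.0, 516.0, 196.3], [0.0, 0.0, 1.0]] [[0.279, -0.96, -0.002], [-0.716, -0.207, -0.667], [0.64, 0.188, -0.745]] [-0.17, 0.483, 0.98]
case [([240.0, 161.0, 126.0, 103.0], 0.71)]
latch [([240.0, 163.0, 129.0, 103.0], 0.71)]
keeper [([240.0, 199.0, 120.0, 65.0], 0.87)]
bail_bar [([295.0, 161.0, 16.0, 18.0], 0.55)]
bail_tab [([294.0, 158.0, 18.0, 34.0], 0.57)]
lever_tip [([295.0, 161.0, 14.0, 39.0], 0.71)]
mug [([204.0, 182.0, 40.0, 47.0], 0.62)]
tape [([370.0, 215.0, 40.0, 42.0], 0.72)]
stamp [([418.0, 220.0, 15.0, 27.0], 0.52)]
top [[458.4, 0.0, 314.9], [0.0, 458.4, 199.8], [0.0, 0.0, 1.0]] [[-0.117, -0.993, -0.006], [-0.969, 0.116, -0.218], [0.217, -0.019, -0.976]] [0.061, 0.605, 1.295]
case [([252.0, 192.0, 107.0, 68.0], 0.86)]
latch [([256.0, 190.0, 100.0, 72.0], 0.83)]
keeper [([261.0, 220.0, 98.0, 46.0], 0.57)]
bail_bar []
bail_tab []
lever_tip [([294.0, 204.0, 15.0, 25.0], 0.51)]
mug [([214.0, 212.0, 37.0, 42.0], 0.79)]
tape [([357.0, 191.0, 31.0, 32.0], 0.97)]
stamp [([356.0, 190.0, 33.0, 35.0], 0.65), ([387.0, 191.0, 18.0, 13.0], 0.49)]
wrist [[310.6, 0.0, 316.8], [0.0, 310.6, 200.0], [0.0, 0.0, 1.0]] [[0.248, 0.969, 0.0], [0.924, -0.236, 0.3], [0.291, -0.074, -0.954]] [-0.626, -0.04, 0.379]
case []
latch []
keeper []
bail_bar []
bail_tab []
lever_tip []
mug []
tape []
stamp []
1.5 0.08565001121590501 [0.1551231  0.6054122  0.20155253] [[-9.68717727e-01  2.48165196e-01 -2.45710254e-05]
 [ 2.48165198e-01  9.68717725e-01 -6.52956682e-05]
 [ 7.59827548e-06 -6.93507447e-05 -9.99999998e-01]]
```

Run:
```python
import cv2,numpy as np
a=cv2.imread("pics/side.png")[140:280,195:445]; b=cv2.imread("pics/top.png")[180:275,205:415]
a=cv2.resize(a,(600,336),interpolation=cv2.INTER_CUBIC); b=cv2.resize(b,(600,271),interpolation=cv2.INTER_CUBIC)
cv2.imwrite("pics/ab.png",np.vstack([a,b])[:600])
```

```text
(no output)
```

View pics/ab.png

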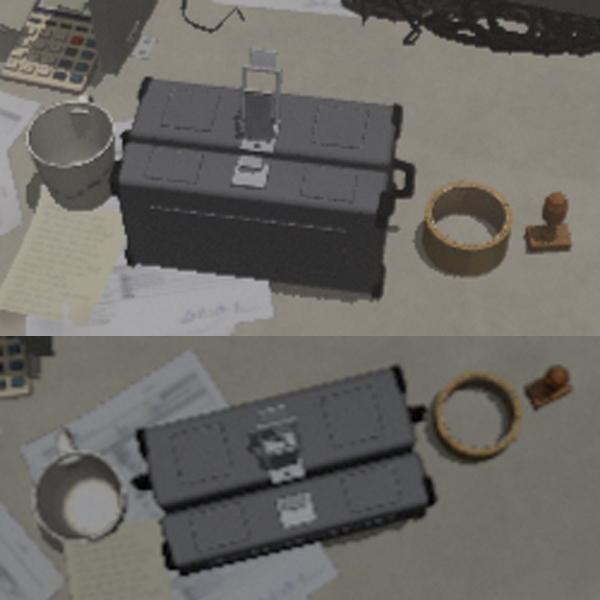

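```bash
cat > h.py <<'E'
from station import ctrl
import numpy as np, cv2
def ray(m,p):
    K,R,t=(np.array(m[k]) for k in("K","R","t")); d=R.T@np.linalg.inv(K)@np.array([p[0],p[1],1.]); return -R.T@t,d
def onz(m,p,z):
    o,d=ray(m,p); return o+d*(z-o[2])/d[2]
def tri(obs):
    A=np.zeros((3,3));b=np.zeros(3)
    for m,p in obs:
        o,d=ray(m,p); d=d/np.linalg.norm(d); P=np.eye(3)-np.outer(d,d); A+=P;b+=P@o
    X=np.linalg.solve(A,b); return X,[np.round(proj(m,X)-p,1).tolist() for m,p in obs]
def proj(m,X):
    c=np.array(m["R"])@X+m["t"]; c=np.array(m["K"])@c; return c[:2]/c[2]
E
python3 - <<'E'
from h import *
S,T=ctrl.camera_model("side"),ctrl.camera_model("top")
s=lambda u,v:(195+u/2.4,140+v/2.4); t=lambda u,v:(205+u/2.857,180+(v-336)/2.857)
for n,a,b in(("keeper",s(251,172),t(296,510)),("tab",s(263,57),t(270,411)),("plate",s(258,143),t(287,473))): print(n,tri([(S,a),(T,b)]))
for p in((155,505),(418,450),(178,568),(432,500),(140,440),(400,375)): print(onz(T,t(*p),.15))
for n,q in(("mug",(75,500)),("tape",(478,415)),("stamp",(548,385))): print(n,onz(T,t(*q),.03))
w=ctrl.camera_model("wrist");print("cam",-np.array(w["R"]).T@w["t"])
E
```

```text
keeper (array([0.47749612, 0.02084433, 0.15300128]), [[-0.3, 0.0], [0.2, -0.1]])
tab (array([0.56149968, 0.03357675, 0.22291439]), [[-0.4, 0.1], [0.3, -0.2]])
plate (array([0.5137762 , 0.02542067, 0.15369955]), [[-0.3, 0.0], [0.2, -0.1]])
[0.49829694 0.15497081 0.15      ]
[ 0.52144445 -0.10197276  0.15      ]
[0.43598303 0.13878456 0.15      ]
[ 0.47177518 -0.10874237  0.15      ]
[0.56299325 0.1636414  0.15      ]
[ 0.5972023  -0.09450893  0.15      ]
mug [0.53134121 0.25143639 0.03      ]
tape [ 0.57140383 -0.18168318  0.03      ]
stamp [ 0.59492849 -0.26060502  0.03      ]
cam [0.08187748 0.62487397 0.37387074]
```

```bash
cat >> h.py <<'E'
YAW=np.radians(7.); c,s_=np.cos(YAW),np.sin(YAW)
def setyaw(y):
    ex=np.array([np.cos(y),np.sin(y),0]);ey=np.array([-np.sin(y),np.cos(y),0]);return ex,ey,np.array([-ex,ey,[0,0,-1.]]).T
ex,ey,R0=setyaw(YAW)
E
python3 - <<'E'
from h import *
ctrl.clamp(20)
out=[]
import json
for i,y in enumerate((.13,-.09)):
    ctrl.goto([.45,y,.28],R0)
    ctrl.hold(.2)
    m=ctrl.camera_model("wrist"); im=ctrl.grab_frame("wrist"); cv2.imwrite(f"pics/w{i}.png",im[:,:,::-1]); out.append({k:np.array(v).tolist() for k,v in m.items()})
    for n in("keeper","bail_bar","bail_tab","lever_tip"): print(n,[(np.round(d["rect"]).tolist(),round(d["p"],2)) for d in ctrl.search_frame("wrist",n)[:2]])
    print(proj(m,np.array([.4775,.021,.153])))
    print(ctrl.observe()["clock"])
json.dump(out,open("cam.json","w"))
a=[cv2.imread(f"pics/w{i}.png") for i in(0,1)]
cv2.imwrite("pics/ww.png",np.vstack(a)[:, :][:800] if 0 else cv2.resize(np.vstack(a),(480,600)))
E
```

```text
keeper [([72.0, 155.0, 269.0, 73.0], 0.69)]
bail_bar [([168.0, 250.0, 56.0, 76.0], 0.72)]
bail_tab [([168.0, 252.0, 59.0, 74.0], 0.72)]
lever_tip [([171.0, 236.0, 54.0, 90.0], 0.76)]
[204.90125034 195.59550211]
4.75
keeper [([290.0, 173.0, 260.0, 76.0], 0.83)]
bail_bar [([403.0, 273.0, 53.0, 46.0], 0.75), ([288.0, 172.0, 263.0, 75.0], 0.71)]
bail_tab [([403.0, 275.0, 54.0, 48.0], 0.56)]
lever_tip [([408.0, 260.0, 46.0, 66.0], 0.94)]
[418.63328827 220.41177883]
6.0833
```

View pics/ww.png

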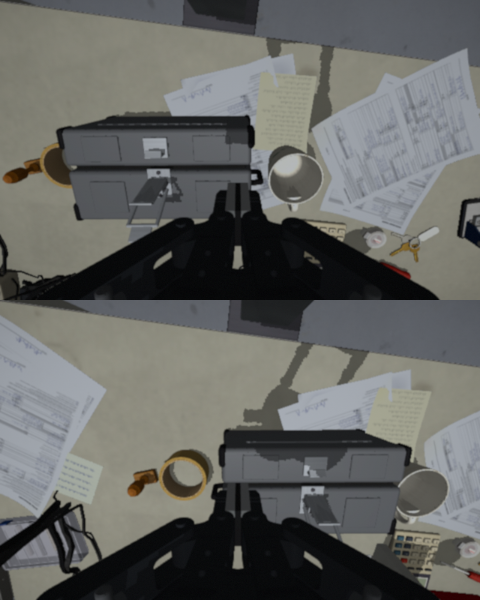

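Run:
```python
import cv2,numpy as np
a=cv2.imread("pics/w0.png")[170:335,145:245]; b=cv2.imread("pics/w1.png")[190:355,375:475]
z=lambda i:cv2.resize(i,None,fx=3.6,fy=3.6,interpolation=cv2.INTER_CUBIC)
o=np.hstack([z(a),z(b)]); o=np.clip(o.astype(float)*1.5,0,255).astype(np.uint8); print(o.shape); cv2.imwrite("pics/wc.png",o)
```

```text
(594, 720, 3)
```

View pics/wc.png

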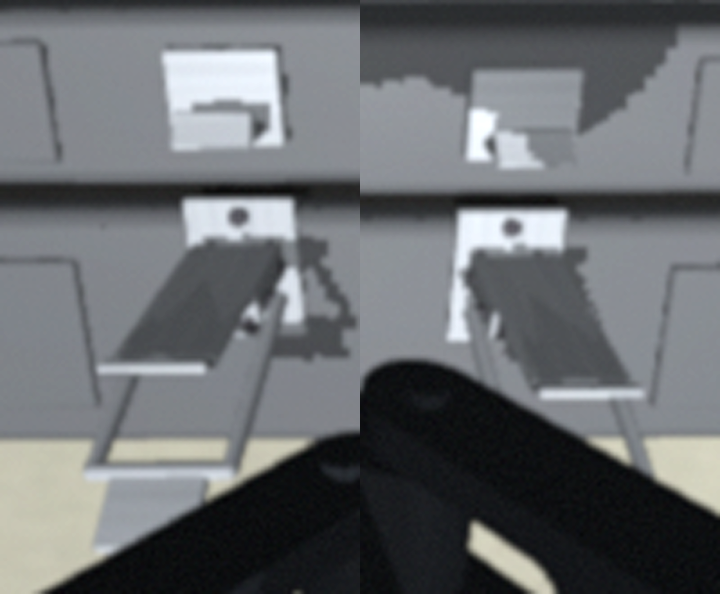

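Run:
```python
from h import *
import json
W=json.load(open("cam.json"))
l=lambda u,v:np.array((145+u/3.6,170+v/3.6)); r=lambda u,v:np.array((375+(u-360)/3.6,190+v/3.6))
P={}
for n,a,b in(("kplA",(163,50),(473,70)),("kplB",(275,48),(583,70)),("lipfA",(171,112),(495,135)),("lipfB",(252,112),(575,130)),("lipbA",(172,150),(502,168)),("lipbB",(250,146),(575,165)),
 ("hole",(238,217),(512,227)),("lplA",(182,200),(458,210)),("lplB",(295,198),(568,208)),("levA",(98,370),(540,393)),("levB",(208,370),(645,393))):
    X,e=tri([(W[0],l(*a)),(W[1],r(*b))]);P[n]=X;print(n,np.round(X,4),e)
for a in("kpl","lipf","lpl","lev"):
    d=P[a+"B"]-P[a+"A"];print(a,np.linalg.norm(d),np.degrees(np.arctan2(d[0],-d[1])), (P[a+"A"]+P[a+"B"])/2)
# bar/tab in left view only, on case mid plane
for n,p in(("bar",(162,470)),("tabend",(150,548)),("tabmid",(152,515))):
    o,d=ray(W[0],l(*p)); mid=(P["levA"]+P["levB"])/2; k=((mid-o)@ey)/(d@ey); print(n,o+d*k)
```

```text
kplA [0.4674 0.0061 0.1524] [[-0.0, 0.1], [0.0, -0.1]]
kplB [0.4631 0.0369 0.1527] [[-0.0, 0.4], [0.0, -0.3]]
lipfA [0.4817 0.0125 0.1632] [[-0.1, 0.5], [0.1, -0.5]]
lipfB [0.4782 0.0343 0.1632] [[0.0, -0.2], [-0.0, 0.2]]
lipbA [0.49   0.0147 0.1682] [[0.0, -0.1], [-0.0, 0.1]]
lipbB [0.4869 0.0351 0.1669] [[-0.0, 0.0], [0.0, -0.0]]
hole [0.5146 0.028  0.1527] [[0.0, -0.2], [-0.0, 0.2]]
lplA [0.5118 0.0114 0.1514] [[0.0, -0.2], [-0.0, 0.2]]
lplB [0.5072 0.0437 0.1512] [[0.0, -0.2], [-0.0, 0.2]]
levA [0.5268 0.0168 0.219 ] [[0.1, -0.3], [-0.0, 0.3]]
levB [0.5239 0.0424 0.2186] [[0.0, -0.3], [0.0, 0.2]]
kpl 0.031094141677542715 -172.15692001718952 [0.46526529 0.02154242 0.15257201]
lipf 0.022156616295975578 -170.98804736296833 [0.47994346 0.02339167 0.16323638]
lpl 0.03268243274067056 -171.96671601601275 [0.50947215 0.02754392 0.15129889]
lev 0.025772968883183242 -173.49165223273766 [0.52538011 0.02959044 0.21879848]
bar [0.55106271 0.03274387 0.22153025]
tabend [0.56424972 0.03436303 0.23289181]
tabmid [0.55762688 0.03354985 0.22963767]
```

```bash
cat >> h.py <<'E'
YAW=np.radians(7.8); ex,ey,R0=setyaw(YAW)
PIV=np.array([.527,.0298,.1593])
def C(u,w,v=0): return PIV+u*ex+v*ey+np.array([0,0,w])   # case frame about pivot
def uw(X): d=np.array(X)-PIV; return np.round([d@ex,d@ey,d[2]],4)
def st():
    o=ctrl.observe(); return uw(o["tool_pos"]),np.round(o["force"],2),round(o["clock"],2)
E
python3 - <<'E'
from h import *
ctrl.goto(C(.066,.12),R0); print(st())
ctrl.move_linear(C(.066,.066),rate=.12); print(st())
for u in np.arange(.056,-.0141,-.01):
    ctrl.move_linear(C(u,.066+.005*min(1,(.056-u)/.04)),rate=.05); print(st())
ctrl.hold(.3); print(st())
ctrl.move_linear(C(-.006,.12),rate=.15)
import json;out=[]
for i,v in enumerate((.10,-.10)):
    ctrl.goto(C(-.075,.12,v),R0); ctrl.hold(.2)
    m=ctrl.camera_model("wrist"); im=ctrl.grab_frame("wrist"); cv2.imwrite(f"pics/v{i}.png",im[:,:,::-1]); out.append({k:np.array(x).tolist() for k,x in m.items()})
    for n in("keeper","bail_bar","bail_tab","lever_tip"): print(n,[(np.round(d["rect"]).tolist(),round(d["p"],2)) for d in ctrl.search_frame("wrist",n)[:2]])
    q=proj(m,C(-.03,.02)).astype(int); out[-1]["q"]=q.tolist()
json.dump(out,open("cam2.json","w"))
z=[]
for i in(0,1):
    q=out[i]["q"];a=cv2.imread(f"pics/v{i}.png")[max(0,q[1]-70):q[1]+95,q[0]-50:q[0]+50]; print(q,a.shape); z.append(cv2.resize(a,(360,594),interpolation=cv2.INTER_CUBIC))
cv2.imwrite("pics/vc.png",np.clip(np.hstack(z)*1.5,0,255).astype(np.uint8)); print(st())
E
```

```text
(array([ 0.065 , -0.0005,  0.1196]), array([ 0.33,  0.01, -0.6 ]), 6.88)
(array([ 0.0659, -0.0007,  0.0665]), array([-0.16,  0.55, -0.03]), 7.47)
(array([ 0.056 , -0.    ,  0.0668]), array([ 0.71, -0.42,  0.86]), 7.83)
(array([0.0458, 0.    , 0.0674]), array([ 0.46,  0.59, -0.88]), 8.18)
(array([0.0358, 0.    , 0.0686]), array([0.32, 0.27, 0.05]), 8.53)
(array([ 0.0258, -0.    ,  0.0699]), array([-0.13, -0.14,  0.18]), 8.88)
(array([0.0158, 0.    , 0.0711]), array([0.24, 0.06, 0.57]), 9.22)
(array([0.0057, 0.    , 0.071 ]), array([-1.18,  0.43,  0.33]), 9.57)
(array([-0.0043,  0.    ,  0.071 ]), array([ 0.88,  0.78, -0.9 ]), 9.93)
(array([-0.0143, -0.    ,  0.071 ]), array([ 0.12, -0.7 ,  0.32]), 10.28)
(array([-0.0139, -0.    ,  0.071 ]), array([0.24, 0.77, 0.5 ]), 10.57)
keeper [([87.0, 161.0, 265.0, 74.0], 0.58)]
bail_bar [([180.0, 262.0, 56.0, 54.0], 0.73)]
bail_tab [([180.0, 262.0, 58.0, 58.0], 0.94), ([89.0, 162.0, 262.0, 73.0], 0.31)]
lever_tip []
keeper [([281.0, 161.0, 261.0, 76.0], 0.86)]
bail_bar [([395.0, 262.0, 53.0, 54.0], 0.72)]
bail_tab [([395.0, 260.0, 56.0, 53.0], 0.57)]
lever_tip [([396.0, 248.0, 52.0, 69.0], 0.88), ([161.0, 215.0, 41.0, 37.0], 0.44)]
[212, 234] (165, 100, 3)
[419, 234] (165, 100, 3)
(array([-0.0748, -0.0994,  0.1201]), array([-0.41,  0.07, -0.33]), 13.33)
```

View pics/vc.png

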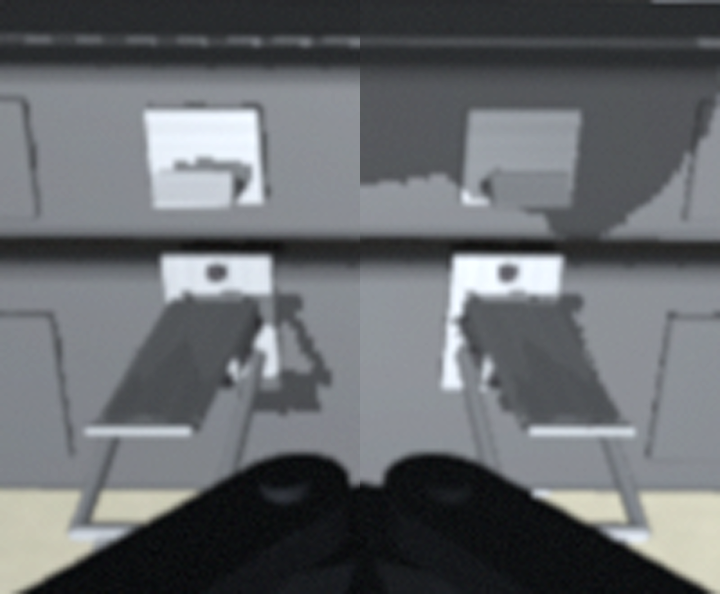

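Run:
```python
from h import *
import json
W=json.load(open("cam2.json"))
px=lambda i,u,v:np.array((W[i]["q"][0]-50+(u-360*i)/3.6,W[i]["q"][1]-70+v/3.6))
for i,u,v,vv in((0,72,533,-.0165),(1,648,533,.0165),(0,84,430,-.013),(1,635,430,.013)):
    o,d=ray(W[i],px(i,u,v)); k=((PIV+vv*ey-o)@ey)/(d@ey); print(uw(o+d*k))
for a,b in(((217,272),(508,272)),((84,432),(528,432)),((192,432),(635,432)),((172,205),(495,205))):
    X,e=tri([(W[0],px(0,*a)),(W[1],px(1,*b))]);print(uw(X),e)
for i in(0,1):
  for n,p in(("tip",C(-.0749,.12,.1-.2*i)),): print(n,proj(W[i],p))
```

```text
[ 0.0219 -0.0165  0.0661]
[0.0226 0.0165 0.065 ]
[-0.0024 -0.013   0.06  ]
[-0.0014  0.013   0.0582]
[-0.0127  0.0001 -0.0068] [[0.0, -0.1], [0.0, 0.1]]
[-0.0017 -0.0132  0.0598] [[0.0, -0.0], [0.0, 0.0]]
[-0.0016  0.0125  0.0595] [[0.0, -0.1], [0.0, 0.1]]
[-0.0367 -0.0079  0.0009] [[0.0, -0.1], [0.0, 0.1]]
tip [317.54316718 233.48241585]
tip [313.89977983 233.59431932]
```

Run:
```python
from h import *
o=ctrl.observe();print(o["opening"],o["grip_force"])
z=[]
for n,k in(("wrist",3),("side",6)):
    m=ctrl.camera_model(n);im=np.ascontiguousarray(ctrl.grab_frame(n)[:,:,::-1]);q=proj(m,o["tool_pos"]);print(n,q)
    q=q.astype(int);h=300//k; a=im[max(q[1]-h,0):q[1]+h,q[0]-200//k:q[0]+200//k]
    a=cv2.resize(a,(400,600),interpolation=cv2.INTER_CUBIC); cv2.drawMarker(a,(200,300),(0,0,255),cv2.MARKER_CROSS,12); z.append(a)
cv2.imwrite("pics/t.png",np.clip(np.hstack(z)*1.6,0,255).astype(np.uint8))
```

```text
3.343369330927864e-05 0.0
wrist [316.2903523  233.86512365]
side [341.52451944 186.25882386]
```

View pics/t.png

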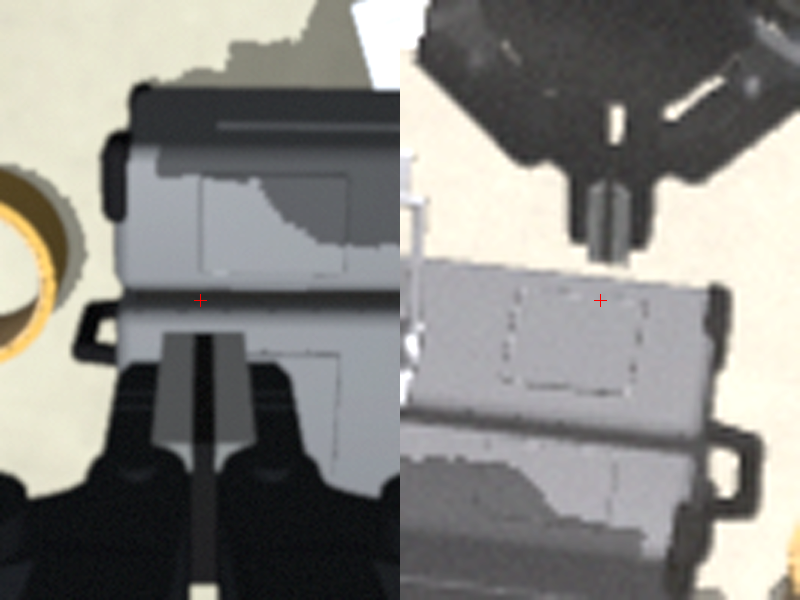

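Run:
```python
from h import *
o=ctrl.observe()
S,W=ctrl.camera_model("side"),ctrl.camera_model("wrist")
# pad front-bottom edge centre (side crop 608,263; wrist crop 204,333); ints 341,186 / 316,233
X,e=tri([(S,(341+8/6,186-37/6)),(W,(316+4/3,233+33/3))])
print(X-o["tool_pos"],uw(X)-uw(o["tool_pos"]),e)
```

```text
[-0.00425005 -0.0009527   0.02360637] [-0.0044 -0.0004  0.0236] [[-0.5, 0.0], [-1.8, 0.4]]
```

Run:
```python
from h import *
ctrl.goto(C(.04,.06,-.08),R0)
ctrl.move_linear(C(.04,0,-.08),rate=.12)
w=0
while w>-.045:
    w-=.002; ctrl.move_linear(C(.04,w,-.08),rate=.04); f=ctrl.observe()["force"][2]
    if abs(f)>2.5:
        ctrl.hold(.05); f2=ctrl.observe()["force"][2]
        if abs(f2)>2.5: break
print(w,st(),f,f2)
ctrl.move_linear(C(.04,w+.05,-.08),rate=.15); print(st())
```

```text
-0.04000000000000002 (array([ 0.0404, -0.0801, -0.0389]), array([-1.42,  0.84,  6.23]), 19.72) 5.409948005232208 6.226675598093289
(array([ 0.04  , -0.08  ,  0.0099]), array([ 0.29,  0.05, -0.1 ]), 20.2)
```

```bash
cat >> h.py <<'E'
D=.029
def T(u,w,v=0): return C(u,w-D,v)   # real fingertip position
def look(tag):
    import json;out=[];z=[]
    for i,v in enumerate((.10,-.10)):
        ctrl.goto(C(-.075,.11,v),R0); ctrl.hold(.15)
        m=ctrl.camera_model("wrist"); im=ctrl.grab_frame("wrist"); q=proj(m,C(-.03,.02)).astype(int)
        out.append({k:np.array(x).tolist() for k,x in m.items()}); out[-1]["q"]=q.tolist()
        a=im[max(0,q[1]-70):q[1]+95,q[0]-50:q[0]+50,::-1]; z.append(cv2.resize(a,(360,594),interpolation=cv2.INTER_CUBIC))
    json.dump(out,open(f"cam_{tag}.json","w")); cv2.imwrite(f"pics/{tag}.png",np.clip(np.hstack(z)*1.5,0,255).astype(np.uint8))
E
python3 - <<'E'
from h import *
ctrl.goto(T(.045,.12,-.06),R0)
ctrl.goto(T(.066,.11),R0)
ctrl.move_linear(T(.066,.068),rate=.12); print(st())
for u in np.arange(.051,-.0141,-.013):
    ctrl.move_linear(T(u,.068+.005*min(1,(.056-u)/.04)),rate=.06); print(st())
ctrl.hold(.2); print(st())
ctrl.move_linear(T(-.014,.115),rate=.15)
look("b"); print(st())
E
```

```text
(array([ 0.0656, -0.0007,  0.0385]), array([0.17, 0.66, 0.07]), 21.49)
(array([ 0.051 , -0.    ,  0.0404]), array([ 0.17, -0.65, -0.2 ]), 21.89)
(array([0.0377, 0.0001, 0.0414]), array([1.58, 0.59, 0.57]), 22.26)
(array([0.0246, 0.    , 0.0429]), array([0.17, 0.56, 0.1 ]), 22.62)
(array([ 0.0117, -0.    ,  0.044 ]), array([ 0.54, -0.77,  0.1 ]), 22.99)
(array([-0.0014,  0.    ,  0.044 ]), array([-0.12, -0.82,  0.37]), 23.36)
(array([-0.0144,  0.    ,  0.044 ]), array([ 0.37,  0.54, -0.24]), 23.73)
(array([-0.0138, -0.    ,  0.0441]), array([ 0.02, -0.05,  0.05]), 23.93)
(array([-0.0748, -0.0986,  0.11  ]), array([-0.97,  0.01,  0.51]), 26.12)
```

View pics/b.png

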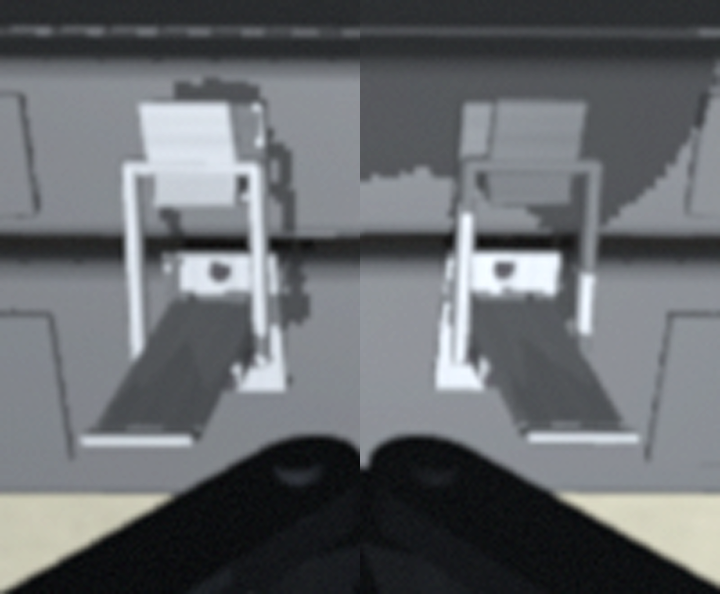

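Run:
```python
from h import *
import json
W=json.load(open("cam_b.json"))
px=lambda i,u,v:np.array((W[i]["q"][0]-50+(u-360*i)/3.6,W[i]["q"][1]-70+v/3.6))
for n,a,b in(("barA",(125,168),(458,168)),("barB",(262,168),(600,168)),("tabA",(138,102),(494,102)),("tabB",(228,102),(585,102)),("lipb",(155,205),(490,202)),("levA",(80,440),(526,437)),("levB",(193,440),(638,437))):
    X,e=tri([(W[0],px(0,*a)),(W[1],px(1,*b))]);print(n,uw(X),e)
```

```text
barA [-0.0475 -0.0186  0.004 ] [[-0.0, 0.2], [-0.0, -0.2]]
barB [-0.0483  0.0182  0.006 ] [[-0.0, 0.2], [-0.0, -0.2]]
tabA [-0.0668 -0.0117  0.0072] [[0.0, 0.2], [0.0, -0.2]]
tabB [-0.0669  0.0115  0.0076] [[0.0, 0.2], [0.0, -0.2]]
lipb [-0.0389 -0.0103  0.0076] [[0.0, -0.2], [0.0, 0.2]]
levA [-0.0018 -0.0133  0.0593] [[0.0, -0.1], [0.0, 0.1]]
levB [-0.0017  0.0126  0.0591] [[0.0, -0.1], [0.0, 0.1]]
```

```bash
cat >> h.py <<'E'
def F(n=4):
    f=[]
    for _ in range(n): ctrl.hold(.015); f.append(ctrl.observe()["force"])
    return np.mean(f,0)
E
python3 - <<'E'
from h import *
ctrl.goto(T(-.062,.06),R0)
ctrl.move_linear(T(-.062,.014),rate=.1)
u,w=-.062,.014; w0=None; log=[]; t0=ctrl.observe()["clock"]
while ctrl.observe()["clock"]-t0<9:
    f=F(); log.append((round(u*1e3,1),round(w*1e3,1),round(f[2],1),round(float(f@ex),1)))
    if f[2]>12: w+=.001
    elif f[2]<3.: w-=.001
    elif w0 is None: w0=w; continue
    elif w<w0-.0055: break
    else:
        u-=.001
        if u<-.072: break
        if f[2]>7: w+=.0004
    if w<-.006: break
    ctrl.move_linear(T(u,w),rate=.03)
print(*log); print(w0,st())
E
```

```text
(-62.0, 14.0, np.float64(-0.5), -0.1) (-62.0, 13.0, np.float64(0.8), 0.2) (-62.0, 12.0, np.float64(-0.4), -0.4) (-62.0, 11.0, np.float64(0.1), 0.6) (-62.0, 10.0, np.float64(-0.1), -0.2) (-62.0, 9.0, np.float64(0.1), 0.1) (-62.0, 8.0, np.float64(-0.1), 0.1) (-62.0, 7.0, np.float64(3.8), -0.8) (-62.0, 7.0, np.float64(3.6), -0.9) (-63.0, 7.0, np.float64(2.2), 1.2) (-63.0, 6.0, np.float64(0.4), 0.1) (-63.0, 5.0, np.float64(0.3), -0.5) (-63.0, 4.0, np.float64(-0.3), 0.3) (-63.0, 3.0, np.float64(0.2), -0.1) (-63.0, 2.0, np.float64(0.4), -0.2) (-63.0, 1.0, np.float64(0.1), 0.4) (-63.0, -0.0, np.float64(-0.0), 0.3) (-63.0, -1.0, np.float64(0.1), -0.4) (-63.0, -2.0, np.float64(0.1), 0.4) (-63.0, -3.0, np.float64(0.1), -0.2) (-63.0, -4.0, np.float64(5.3), -1.6)
0.006999999999999997 (array([-0.0629,  0.    , -0.0324]), array([-1.98,  0.67,  5.96]), 33.46)
```

Run:
```python
from h import *
ctrl.move_linear(T(-.063,.075),rate=.2)
ctrl.move_linear(T(-.034,.075),rate=.15)
r,hw=.048,.011
def P(th): return T(r*np.cos(th)-.0067*np.sin(th)-hw, r*np.sin(th)+.0067*np.cos(th))
ctrl.move_linear(T(-.034,.049),rate=.12)
log=[]
for th in np.r_[np.arange(1.6,.35,-.1),np.arange(.33,-.001,-.03)]:
    ctrl.move_linear(P(th),rate=.06); f=F(2); log.append((round(th,2),round(float(f@ex),1),round(float(f[2]),1)))
    if np.linalg.norm(f)>20: break
print(*log); print(st())
```

```text
(np.float64(1.6), 0.5, 0.3) (np.float64(1.5), -0.1, 0.2) (np.float64(1.4), 0.3, 0.2) (np.float64(1.3), -0.4, 0.3) (np.float64(1.2), -1.6, -0.0) (np.float64(1.1), -2.4, 0.4) (np.float64(1.0), -3.1, 1.1) (np.float64(0.9), -3.5, 1.3) (np.float64(0.8), -4.0, 1.5) (np.float64(0.7), -4.3, 2.2) (np.float64(0.6), -3.6, 2.9) (np.float64(0.5), -2.6, 2.2) (np.float64(0.4), -1.2, 0.4) (np.float64(0.33), 0.0, 1.2) (np.float64(0.3), 0.4, 1.3) (np.float64(0.27), 0.3, 1.6) (np.float64(0.24), 0.3, 0.3) (np.float64(0.21), 0.5, 0.6) (np.float64(0.18), -0.1, 0.6) (np.float64(0.15), 0.3, -0.9) (np.float64(0.12), -0.3, 0.5) (np.float64(0.09), -0.1, 0.2) (np.float64(0.06), 0.2, -0.1) (np.float64(0.03), 0.1, 1.2) (np.float64(0.0), -0.3, -0.2)
(array([ 0.0369, -0.    , -0.0224]), array([-0.89, -0.14, -0.22]), 41.94)
```

Run:
```python
from h import *
m=ctrl.camera_model("wrist");im=ctrl.grab_frame("wrist");q=proj(m,C(-.02,.0)).astype(int);print(q)
a=cv2.resize(im[max(0,q[1]-60):q[1]+60,q[0]-60:q[0]+60,::-1],(390,560),interpolation=cv2.INTER_CUBIC) if 0 else im[max(0,q[1]-80):q[1]+80,q[0]-55:q[0]+55,::-1]
a=cv2.resize(a,(385,560),interpolation=cv2.INTER_CUBIC)
m=ctrl.camera_model("side");im=ctrl.grab_frame("side");q=proj(m,C(-.02,.0)).astype(int)
b=cv2.resize(im[q[1]-40:q[1]+40,q[0]-28:q[0]+27,::-1],(385,560),interpolation=cv2.INTER_CUBIC)
cv2.imwrite("pics/l.png",np.clip(np.hstack([a,b])*1.5,0,255).astype(np.uint8))
```

```text
[316 143]
```

View pics/l.png

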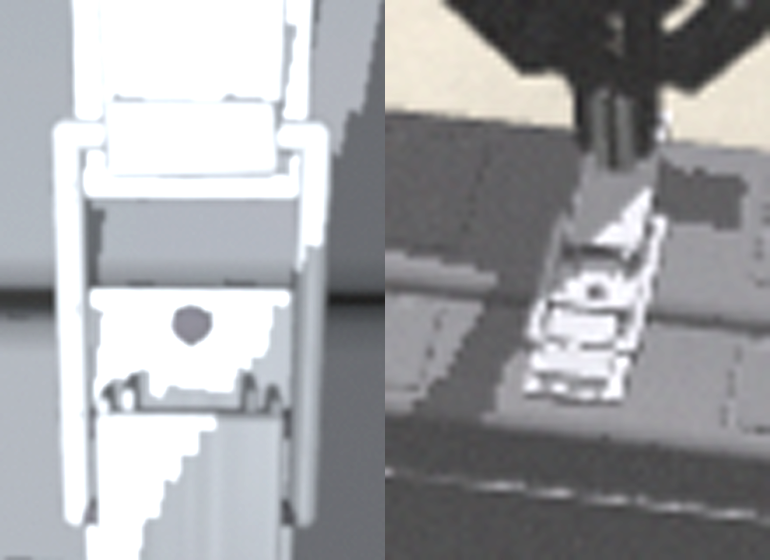

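Run:
```python
from h import *
u,w=.037,.0067; log=[]
while w>-.012:
    w-=.0006; ctrl.move_linear(T(u,w),rate=.03); f=F(2)[2]; log.append((round(w*1e3,1),round(float(f),1)))
    if f>13.5: break
print(*log)
for _ in range(5): ctrl.hold(.12); print(F(3).round(1),end=" ")
print(st())
```

```text
(6.1, -0.2) (5.5, 3.6) (4.9, 6.5) (4.3, 9.1) (3.7, 11.6) (3.1, 14.0)
[-5.6  0.5 13. ] [-6.  -0.4 13.7] [-4.8 -0.3 13.6] [-6.   0.  13.7] [-5.9 -0.5 14.2] (array([ 0.0371, -0.    , -0.0234]), array([-5.82, -0.1 , 14.22]), 44.58)
```

Run:
```python
from h import *
ctrl.move_linear(T(.037,.03),rate=.06)
ctrl.move_linear(T(.037,.11),rate=.2)
look("f"); print(st())
```

```text
(array([-0.0748, -0.0986,  0.11  ]), array([ 0.5 ,  0.63, -0.77]), 47.6)
```

View pics/f.png

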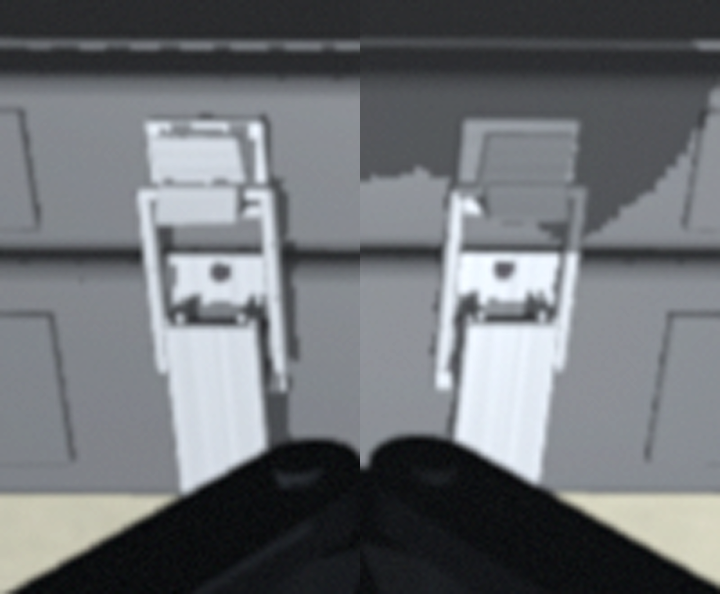

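Run:
```python
from h import *
import json
for tag,L in(("cam_f",((("kplA"),(146,122),(463,121)),("kplB",(266,118),(580,121)),("hole",(220,272),(504,270)),("lipb",(160,222),(490,224)),("barR",(140,193),(455,193)),("levroot",(172,322),(460,322)))),
 ("cam2",(("kplA",(143,108),(466,110)),("kplB",(260,106),(582,110)),("hole",(217,272),(508,272))))):
    W=json.load(open(tag+".json"))
    px=lambda i,u,v:np.array((W[i]["q"][0]-50+(u-360*i)/3.6,W[i]["q"][1]-70+v/3.6))
    for n,a,b in L:
        X,e=tri([(W[0],px(0,*a)),(W[1],px(1,*b))]);print(tag,n,uw(X),e)
```

```text
cam_f kplA [-0.0574 -0.0156 -0.0056] [[-0.0, 0.1], [0.0, -0.1]]
cam_f kplB [-0.0576  0.0165 -0.0068] [[-0.0, 0.6], [0.0, -0.6]]
cam_f hole [-0.0128 -0.     -0.0063] [[-0.0, 0.0], [-0.0, -0.0]]
cam_f lipb [-0.0334 -0.0098  0.0076] [[-0.0, 0.6], [-0.0, -0.6]]
cam_f barR [-0.0387 -0.0175 -0.0005] [[-0.0, 0.3], [-0.0, -0.3]]
cam_f levroot [ 0.0001 -0.013  -0.0003] [[-0.0, 0.3], [-0.0, -0.3]]
cam2 kplA [-0.0622 -0.0161 -0.0073] [[0.0, 0.2], [0.0, -0.2]]
cam2 kplB [-0.0624  0.0165 -0.0077] [[0.0, 0.4], [0.0, -0.4]]
cam2 hole [-0.0127  0.0001 -0.0068] [[0.0, -0.1], [0.0, 0.1]]
```

The keeper has moved back 4.8 mm and the bar sits at (-39, -0.5) mm from the pivot, so the lid is tight and the lever is flat.

```bash
python3 -c "
from station import ctrl
print(ctrl.sign_off())"
```

```text
the job is handed in; nothing more can be done
None
```

The case is latched and handed in: by camera the loop is in the keeper and the lid pulled tight, and I pressed the flat lever at about 15 N for over half a second; the arm never went near the mug, tape or stamp, though I didn't re-measure them, and the sign-off gave no verdict.

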